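Float the loading head and torque it onto the earphone

TASK

Load the earphone on the small hydraulic stand. First push the stand's upright lever away from its front, on past the stiffer last detent, so that it stays in the float notch at the far end; only then push the loading head fully down, and turn the round knurled cap on top of it clockwise until it is fully tight and its slip clutch has clicked at least once. Leave the lever in float and the head down, and do not disturb the bottle and the small tuning fork behind it.

Things in the scene. Friction and masses are not known exactly. Their poses are not given: they have to be found in the camera images.
- stand: hydraulic loading stand, fixed to the table: grey base plate 130 (x) x 210 (y) x 12 mm. Origin: centre of the plate's underside; z up; -x is its front; yaw within 0.45 rad of the robot's x. On its +y half (row y = +60 mm) a white valve block 100 x 56 mm, 78 mm high, with a black-knobbed lever on top. On its -y half (row y = -60) a ram at x = +42 carrying the loading head over an earphone.
- lever (a joint): lever angle, rad; axis along stand y, at stand x = 0, y = 60, z = 70 mm; knob centre 85 mm from it. At angle q it leans q - 0.42 rad away from the front (towards +x). Notches: 0.04 hold, 0.38 slow, 0.90 float; stop 0.92. Starts at 0 to 0.4 and settles in hold or slow. Hold to slow takes about 7 N at the knob, the stiffer detent about 12 N, hardest near 0.52; past 0.64 it is drawn into float, stays
- lever_knob (a point): centre of the lever's round black plastic knob, 31 mm across and 38 mm tall; 134 to 155 mm above the table
- head (a joint): how far the loading head (aluminium arm, 34 mm wide, 18 mm thick, stand x = -38 to +54 mm, y = -60) has been pushed down, m: 0 up (at the start), arm top 143 mm above the table; 0.025 fully down at its stop, arm top 118 mm. It slides stiffly: about 3 to 6 N downward moves it, and it stays where it is left. It must not be pushed down before the lever is in float
- spindle (a joint): angle of the screw spindle under the cap, rad, growing clockwise seen from above; starts between 0 and 0.35; stops at 0.8, when the pad under the arm is tight on the earphone (with the head down). It turns with the cap at about 0.08 N m.
- cap (a joint): slip of the cap over the spindle, rad: 0 at the start, grows clockwise only once the spindle has stopped; one click every 0.39 rad, about 0.25 N m, no end stop
- cap_grip (a point): on the axis of the dark knurled steel cap (34 mm across, 30 mm tall) above the front of the head's arm, at stand x = -18, y = -60 mm; 12 mm under the cap's flat top, 22 mm above the arm's top; goes down with the head, from 165 to 140 mm above the table. Its axes turn with the cap
- gel_bottle: bystander, loose pump bottle 217 mm tall behind the stand; origin at its underside
- small_fork: bystander, loose steel tuning fork 126 mm long, lying crosswise behind the stand; origin at its middle, underside

How it is judged:
On the way, in this order (a step that is already met when the one before it is completed fails the run):
1. the lever stays in the float notch (value of joint lever above 0.8 rad), for 0.3 s.
2. the loading head is fully down (value of joint head above 0.0225 m), for 0.1 s.
3. the cap is tight and its clutch has clicked (value of joint spindle above 0.75 rad and value of joint cap above 0.3 rad), for 0.2 s.
At the end, for the whole second after the job is handed in: The lever rests in the float notch (above 0.80 rad), the head is fully down (more than 22.5 of 25 mm), the spindle is tight (above 0.75 of 0.80 rad) and the cap has slipped at least one click (above 0.3 rad) (all of step 3 and value of joint lever above 0.8 rad and value of joint head above 0.0225 m); the robot touches nothing.
It fails at once if the head is pushed down (over 5 mm) while the lever is not in float (value of joint head above 0.005 m and value of joint lever below 0.75 rad).
It fails at once if the bottle or the small tuning fork is shifted by more than 30 mm, or the bottle is knocked over (angle between gel_bottle's own z axis and vertical above 0.5 rad or distance of any of gel_bottle, small_fork from where it was at the start of the episode above 0.03 m).
It also fails if it takes over 53 s, if anything falls off the work surface, if the arm or the gripper's body presses on something with over 40 N, if the wrist force passes 120 N, or if a joint passes its speed limit or range.

ROBOT

A 7-joint arm with a two-finger parallel gripper is mounted at the origin on a cart in front of the work surface, level with it; the furniture and walls round the work are solid. World frame = base frame: x ahead of the robot, y to its left, z up, the work surface at z = 0. Lengths are in m, angles in rad, forces in N, time in s.
With the tool pointing down it reaches from about 0.35 to 0.9 m from the base axis. Payload 8.1 kg.
Tool frame: the origin (TCP) lies midway between the tips of the shut fingers; the grasp point (between the pads) lies 19 mm behind it; z points along the fingers, y is the line along which they close (so a half turn about z gives the same grasp; the last joint's range is limited). The gripper opens to 92 mm and grips with 3 to 60 N. Pads are 19 mm wide; open, the fingers measure 130 mm over their backs; the gripper's body (75 mm by 190 mm) begins 47 mm behind the grasp point.
Start: joints at [-1.295, 0.434, 0.025, 1.573, -0.012, 1.134, -0.075], TCP at [0.231, 0.581, 0.227] pointing down, gripper open.
Joint ranges: [-2.62, 2.62], [-0.44, 2.09], [-1.27, 1.32], [0.08, 2.57], [-1.32, 4.46], [0.12, 2], [-2.74, 2.74]. Speed limits (rad/s): [2.22, 2.22, 3.01, 3.01, 3.14, 3.14, 3.14].

INTERFACE

Orientations are given as a rotation vector (axis times angle).
In Python, from cell import arm gives the robot as it stands.
- The arm moves only by the tool carry_out, never from a script. Its arguments are lists of equal length, an entry for each row: "claw": the finger opening in cm, from 0 to 9.18; "delta_pos": the shift along the tool's x, y, z in cm, a list of three; "angular": the turn, a rotation vector about the tool's x, y, z in rad, a list of three. In form: {"claw": [claw, ...], "delta_pos": [[dx, dy, dz], ...], "angular": [[ax, ay, az], ...]}. A call has 1 to 20 rows; each row shifts and turns the commanded pose from where the row before left it, along the tool's axes as they then stand; what a row does not reach is not made up. A row lasts 1/10 s, in which the tool goes at most 50 mm and 8.59 degrees, less where a joint would pass 70% of its speed; a pose out of reach is approached as far as the arm can. A call with a gripper value outside its range is refused whole. The fingers move at their own pace and stop on an object; "force" is the grip in N (left out, the last holds). Time passes only in rows, so rows that do not move let the fingers close. It gives the time, the measured TCP pose, the force, the opening and the grip force at its end, in the units of the state.
- arm.observe(): the state, without advancing time (a new reading comes with each control period).
- arm.get_image(name): name is "scene" or "top" or "wrist"; returns a dict with "frame" (400x640x3 uint8, red, green, blue), "mtx" (3x3 intrinsics, pixels), "T" (4x4, takes a point from camera to world coordinates). Camera axes: x right, y down, z forward; pixel columns grow to the right and rows downward; lengths in m; the calibration is good to about 2 mm. A picture is of the moment at which its call begins. There is no depth.
- arm.sign_off(): hands the job in; it is judged then, once.
Trained networks look in a picture, given as the dict that the camera call returned (one of the last four; its "shot" number tells which), for a name from the list of things; names that differ only in an ending like _2 or _b are one class to them, and where a whole thing is asked for, a point or a joint stands for the part that bears it (a point fixed in the world has none). Each returns a list of dicts, best first, with "conf" (0 to 1); they miss things now and then, are a little off and sometimes report something else, mostly with a low value. They report only what shows in the picture. A call takes as long as a camera call.
- arm.look_for(label, picture): "centre" ([column, row] as shares, 0 to 1, of the picture: columns of its width, rows of its height, amid what is visible of it).
- arm.trace(label, picture): "region" (400x640 bool, what is visible of it) and "centre" ([column, row] as shares, 0 to 1, of the picture: columns of its width, rows of its height, amid what is visible of it).
- arm.place_of(label, picture): "centre" ([column, row] as shares, 0 to 1, of the picture: columns of its width, rows of its height: a listed point, or the origin of a listed thing).
The state is a dict: "clock": time; "joints": joint angles; "dq": joint speeds; "joint_efforts": joint torques, N m; "position": TCP position; "ee_rot": TCP orientation; "force": force on the tool from outside, world axes, zero at the start; "ft_torque": the same for the moment, N m; "width": opening from 0.0 (shut) to 1.0 (fully open); "gripper_force": force on a finger pad.
Only numpy, scipy, OpenCV 4.12 (cv2) and the standard library are available. Lean on these libraries where they do the work, as an engineer would, in place of code of your own. Each camera call takes 0.05 s, during which the arm holds its last target. There are 200 camera calls.

## Working session

There is one attempt and no reset: what is moved stays moved. The work goes in short steps, Python scripts to look and compute and a tool call to move; the robot and the scene stay as the last step left them, time stands still between calls to the robot, and variables do not carry over. Pictures are saved under pics/ and viewed, at most 10 in all, crops included, and the job is handed in when it is done.

Besides the shell and the picture viewer there is one more tool, called after "Emit:" as name(argument=value, ...), one argument or row to a line, values as JSON. carry_out: Moves the arm, as the interface text tells. Its arguments: {"type":"object","properties":{"claw":{"type":"array","items":{"type":"number"}},"delta_pos":{"type":"array","items":{"type":"array","items":{"type":"number"}}},"angular":{"type":"array","items":{"type":"array","items":{"type":"number"}}},"force":{"type":"number"}},"required":["claw","delta_pos","angular"]}

```bash
mkdir -p pics; ls; cat > h.py <<'E'
import numpy as np,cv2
from cell import arm
from scipy.spatial.transform import Rotation as R
def ray(p,c):
    u=np.array([c[0]*640,c[1]*400,1]); d=p["T"][:3,:3]@np.linalg.inv(p["mtx"])@u
    return p["T"][:3,3],d/np.linalg.norm(d)
def atz(p,c,z):
    o,d=ray(p,c); return o+d*(z-o[2])/d[2]
def tri(rs):
    A=0;b=0
    for o,d in rs:
        M=np.eye(3)-np.outer(d,d);A=A+M;b=b+M@o
    return np.linalg.solve(A,b)
def proj(p,X):
    q=np.linalg.inv(p["T"])@np.append(X,1);q=p["mtx"]@q[:3];return q[:2]/q[2]
def save(p,n): cv2.imwrite("pics/"+n+".png",p["frame"][:,:,::-1])
E
python3 - <<'E'
from h import *
P={n:arm.get_image(n) for n in("scene","top")}
s=arm.observe();print(s["clock"],s["position"],s["ee_rot"],s["width"])
for n,p in P.items():
    print(n,p["T"][:3,3].round(3))
    for l in("stand","lever_knob","cap_grip","gel_bottle","small_fork"):
        r=arm.place_of(l,p)
        print(l,[(np.round(x["centre"],4).tolist(),round(x["conf"],2)) for x in r[:2]])
cv2.imwrite("pics/a.png",np.vstack([P["scene"]["frame"]])[:,:,::-1]); save(P["top"],"b")
E
```

```text
pics
0.1 [0.23102553 0.58025119 0.22605252] [-5.91558912e-01 -3.08528195e+00  2.15353516e-03] 1.0017245197154132
scene [ 0.186 -0.847  0.667]
stand [([0.4903, 0.6575], 0.89)]
lever_knob [([0.4513, 0.4848], 0.77)]
cap_grip [([0.4967, 0.57], 0.89)]
gel_bottle [([0.5506, 0.5395], 0.58)]
small_fork [([0.5806, 0.623], 0.73)]
top [ 0.466 -0.331  0.952]
stand [([0.5375, 0.578], 0.96)]
lever_knob [([0.4777, 0.5885], 0.86)]
cap_grip [([0.5986, 0.6048], 0.79)]
gel_bottle [([0.4845, 0.3702], 0.94)]
small_fork [([0.5733, 0.4165], 0.84)]
```

View pics/a.png

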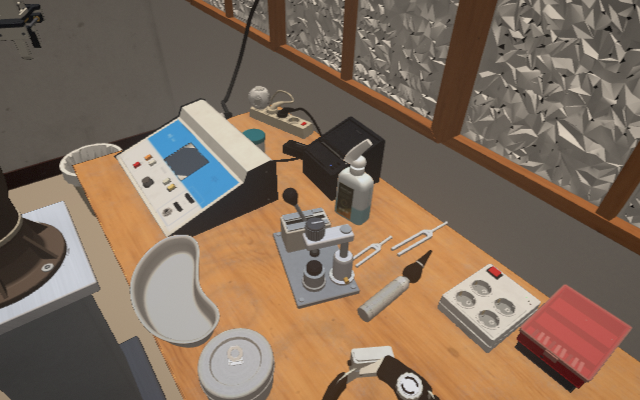

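View pics/b.png

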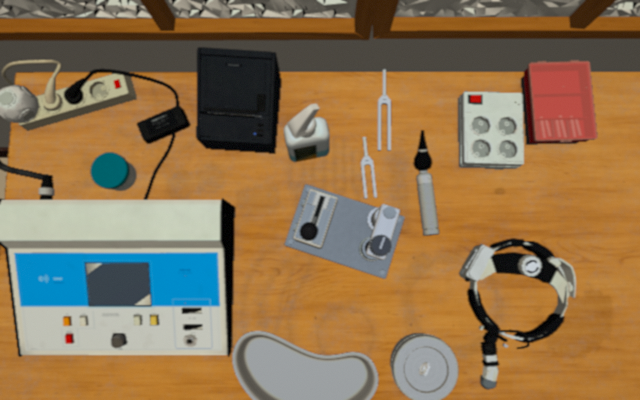

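```bash
python3 - <<'E'
from h import *
P={n:arm.get_image(n) for n in("scene","top")}
L={}
for l,z in(("stand",0),("lever_knob",.145),("cap_grip",.165),("gel_bottle",0),("small_fork",0)):
    rs=[];o=[]
    for p in P.values():
        r=arm.place_of(l,p)
        if r: rs.append(ray(p,r[0]["centre"]));o.append(atz(p,r[0]["centre"],z).round(4))
    print(l,tri(rs).round(4),*o)
E
```

```text
stand [ 0.5409 -0.3748  0.0026] [ 0.5437 -0.3736  0.    ] [ 0.5398 -0.3741  0.    ]
lever_knob [ 0.5242 -0.3098  0.1482] [ 0.5267 -0.3067  0.145 ] [ 0.5241 -0.3095  0.145 ]
cap_grip [ 0.5055 -0.4277  0.1646] [ 0.5053 -0.428   0.165 ] [ 0.5055 -0.4276  0.165 ]
gel_bottle [ 0.7062 -0.3039 -0.0031] [ 0.7018 -0.3056  0.    ] [ 0.7071 -0.305   0.    ]
small_fork [ 0.6622 -0.4288  0.0078] [ 0.6645 -0.4224  0.    ] [ 0.6667 -0.4315  0.    ]
```

The lever's black knob leans to the front (top view about 309,231). The cap is at about (383,242), the bottle at (307,135) and the fork at (368,170). Next I'll get the stand's yaw from the plate corners and plan the first transfer.

```bash
cat >> h.py <<'E'
def move(target, yaw=None):
    "tool-frame cm shift to target, turn about tool z so tool y is at angle yaw"
    s=arm.observe();M=R.from_rotvec(s["ee_rot"]).as_matrix()
    d=M.T@(np.array(target)-s["position"])*100
    y=np.arctan2(M[1,1],M[0,1]); 
    print("t",round(s["clock"],2),"pos",s["position"].round(4),"z",M[:,2].round(3),"yawY",round(y,3),"shift cm",d.round(2),"turn",None if yaw is None else round((y-yaw+np.pi)%(2*np.pi)-np.pi,3),"F",np.round(s["force"],1),"j",s["joints"].round(2))
E
python3 - <<'E'
from h import *
from scipy.optimize import least_squares
p=arm.get_image("top")
g=cv2.cvtColor(p["frame"],cv2.COLOR_RGB2GRAY)
c=np.array([[305,185],[403,222],[285,243],[388,277]],np.float32).reshape(-1,1,2)
c=cv2.cornerSubPix(g,c,(5,5),(-1,-1),(3,50,.01)).reshape(-1,2);print(c)
W=[atz(p,q/[640,400],.012) for q in c];m=np.array([[.065,.105],[.065,-.105],[-.065,.105],[-.065,-.105]])
def f(v):
    r=np.array([[np.cos(v[2]),-np.sin(v[2])],[np.sin(v[2]),np.cos(v[2])]])
    return (m@r.T+v[:2]-np.array(W)[:,:2]).ravel()
s=least_squares(f,[.54,-.375,-.3]);print(s.x.round(4),s.fun.round(4))
x,y,a=s.x
for n,q in(("cap",(-.018,-.06)),("knobhold",(-.0315,.06)),("knobfloat",(.039,.06))):
    print(n,(x+np.cos(a)*q[0]-np.sin(a)*q[1]).round(4),(y+np.sin(a)*q[0]+np.cos(a)*q[1]).round(4))
move([.48,-.30,.34],np.pi/2+a)
E
```

```text
[[307.59863 188.12611]
 [403.      222.     ]
 [284.39783 245.64   ]
 [385.18588 278.13763]]
[ 0.5318 -0.3778 -0.3349] [ 0.0057  0.0039  0.0049 -0.0053 -0.0025  0.0013 -0.0081  0.0001]
cap 0.495 -0.4286
knobhold 0.5217 -0.3108
knobfloat 0.5883 -0.334
t 1.25 pos [0.2312 0.5807 0.2268] z [ 0.  0. -1.] yawY 1.192 shift cm [-55.7  -72.62 -11.33] turn -0.044 F [ 0.3  0.3 -0.9] j [-1.29  0.43  0.03  1.57 -0.01  1.13 -0.08]
```

Emit:
carry_out(
  claw=[0,0,0,0,0,0,0,0,0,0],
  delta_pos=[
    [0,0,-3.8],
    [0,0,-3.8],
    [0,0,-3.8],
    [-3.9,1.5,0],
    [-3.9,1.5,0],
    [-3.9,1.5,0],
    [-3.9,1.5,0],
    [-3.9,1.5,0],
    [-3.9,1.5,0],
    [0,0,0],
  ],
  angular=[
    [0,0,0],
    [0,0,0],
    [0,0,0],
    [0,0,0],
    [0,0,0],
    [0,0,0],
    [0,0,0],
    [0,0,0],
    [0,0,0],
    [0,0,0],
  ],
  force=50,
)

```text
clock: 2.25
position: [0.4887, 0.5743, 0.3386]
ee_rot: [0.603, 3.08, -0.006]
force: [-0.0, -1.1, -0.6]
width: 0.179
gripper_force: 0.0
```

Emit:
carry_out(
  claw=[0,0,0,0,0,0,0,0,0,0],
  delta_pos=[
    [-1.6,-4.1,0],
    [-1.6,-4.1,0],
    [-1.6,-4.1,0],
    [-1.6,-4.1,0],
    [-1.6,-4.1,0],
    [-1.6,-4.1,0],
    [-1.6,-4.1,0],
    [-1.6,-4.1,0],
    [-1.6,-4.1,0],
    [-1.6,-4.1,0],
  ],
  angular=[
    [0,0,0],
    [0,0,0],
    [0,0,0],
    [0,0,0],
    [0,0,0],
    [0,0,0],
    [0,0,0],
    [0,0,0],
    [0,0,0],
    [0,0,0],
  ],
)

```text
clock: 3.25
position: [0.4783, 0.136, 0.3409]
ee_rot: [0.591, 3.085, 0.001]
force: [1.2, 0.6, 0.5]
width: 0.0
gripper_force: 0.0
```

```bash
python3 -c "
from h import *
move([.48,-.30,.34],1.24)"
```

```text
t 3.25 pos [0.4783 0.136  0.3409] z [ 0.  0. -1.] yawY 1.192 shift cm [-16.27 -40.45   0.07] turn -0.048 F [1.2 0.6 0.5] j [-0.57  0.14  0.21  1.7  -0.03  1.3   0.84]
```

Emit:
carry_out(
  claw=[0,0,0,0,0,0,0,0,0,0,0],
  delta_pos=[
    [-1.63,-4.05,0],
    [-1.63,-4.05,0],
    [-1.63,-4.05,0],
    [-1.63,-4.05,0],
    [-1.63,-4.05,0],
    [-1.63,-4.05,0],
    [-1.63,-4.05,0],
    [-1.63,-4.05,0],
    [-1.63,-4.05,0],
    [-1.63,-4.05,0],
    [0,0,0],
  ],
  angular=[
    [0,0,0],
    [0,0,0],
    [0,0,0],
    [0,0,0],
    [0,0,0],
    [0,0,0],
    [0,0,0],
    [0,0,-0.02],
    [0,0,-0.03],
    [0,0,0],
    [0,0,0],
  ],
)

```text
clock: 4.35
position: [0.4817, -0.3051, 0.3407]
ee_rot: [-0.526, -3.097, 0.006]
force: [0.4, -0.2, -0.4]
width: 0.004
gripper_force: 0.0
```

```bash
python3 - <<'E'
from h import *
P={n:arm.get_image(n) for n in("top","wrist","scene")}
for l,z in(("stand",0),("lever_knob",.148),("cap_grip",.165)):
    rs=[]
    for n,p in P.items():
        r=arm.place_of(l,p)
        if r: rs.append(ray(p,r[0]["centre"]));print(l,n,round(r[0]["conf"],2),np.round(np.array(r[0]["centre"])*[640,400]),atz(p,r[0]["centre"],z).round(4))
    if len(rs)>1:print(tri(rs).round(4))
save(P["wrist"],"c")
move([.48,-.295,.138],1.24)
E
```

```text
stand wrist 0.67 [287. 201.] [ 0.5392 -0.3729  0.    ]
stand scene 0.96 [315. 263.] [ 0.5412 -0.3804  0.    ]
[ 0.5431 -0.375  -0.0075]
lever_knob wrist 0.73 [325. 214.] [ 0.5291 -0.3091  0.148 ]
lever_knob scene 0.84 [287. 194.] [ 0.5242 -0.3021  0.148 ]
[ 0.5241 -0.3077  0.1536]
cap_grip wrist 0.64 [216. 233.] [ 0.505  -0.4259  0.165 ]
cap_grip scene 0.56 [316. 227.] [ 0.5047 -0.4289  0.165 ]
[ 0.5058 -0.427   0.1628]
t 4.95 pos [ 0.4837 -0.2984  0.3408] z [ 0.  0. -1.] yawY 1.243 shift cm [ 0.46  0.2  20.28] turn 0.003 F [ 0.1  0.1 -0.3] j [ 0.06  0.28  0.54  1.56 -0.15  1.34  1.86]
```

View pics/c.png

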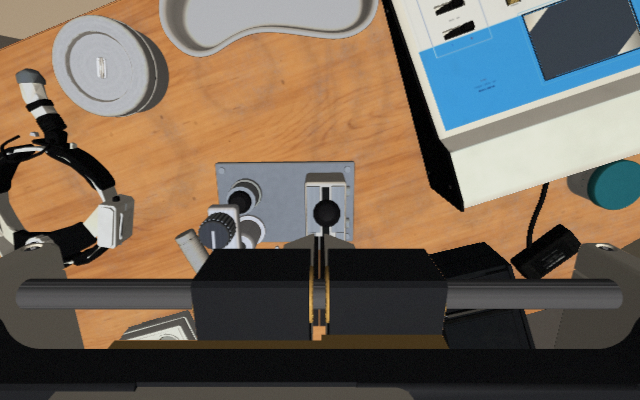

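The plate edges are square to the wrist image, so the yaw of about -0.33 is right. The knob is at (325,214), which gives world (0.526,-0.308). I'll descend in front of it.

Emit:
carry_out(
  claw=[0,0,0,0,0,0,0],
  delta_pos=[
    [0.5,0.3,4.0],
    [0,0,4.0],
    [0,0,4.0],
    [0,0,4.0],
    [0,0,3.0],
    [0,0,1.3],
    [0,0,0],
  ],
  angular=[
    [0,0,0],
    [0,0,0],
    [0,0,0],
    [0,0,0],
    [0,0,0],
    [0,0,0],
    [0,0,0],
  ],
)

```text
clock: 5.65
position: [0.4791, -0.2939, 0.1365]
ee_rot: [-0.514, -3.097, -0.001]
force: [0.5, 0.1, 0.6]
width: 0.009
gripper_force: 0.0
```

Emit:
carry_out(
  claw=[0,0,0,0,0,0,0,0],
  delta_pos=[
    [-0.7,0,0],
    [-0.7,0,0],
    [-0.7,0,0],
    [-0.7,0,0],
    [-0.7,0,0],
    [0,0,0],
    [0,0,0],
    [0,0,0],
  ],
  angular=[
    [0,0,0],
    [0,0,0],
    [0,0,0],
    [0,0,0],
    [0,0,0],
    [0,0,0],
    [0,0,0],
    [0,0,0],
  ],
)

```text
clock: 6.45
position: [0.5127, -0.3054, 0.1378]
ee_rot: [-0.514, -3.099, -0.001]
force: [-4.1, 2.2, 3.2]
width: 0.002
gripper_force: 2.4
```

```bash
python3 - <<'E'
from h import *
p=arm.get_image("top")
r=arm.place_of("lever_knob",p)
if r: print(r[0]["conf"],atz(p,r[0]["centre"],.15).round(4))
f=p["frame"][150:310,240:440];cv2.imwrite("pics/d.png",cv2.resize(f,None,fx=4,fy=3.7)[:,:,::-1])
k=np.array([.526,-.308]);d=np.array([.946,-.324])
move([*(k+d*(.0705-.025)),.138],1.24)
E
```

```text
t 6.55 pos [ 0.5127 -0.3054  0.1378] z [-0.     0.001 -1.   ] yawY 1.242 shift cm [-5.89  0.18 -0.02] turn 0.002 F [-3.8  3.   4.2] j [ 0.12  0.5   0.47  1.78 -0.27  0.93  1.95]
```

View pics/d.png

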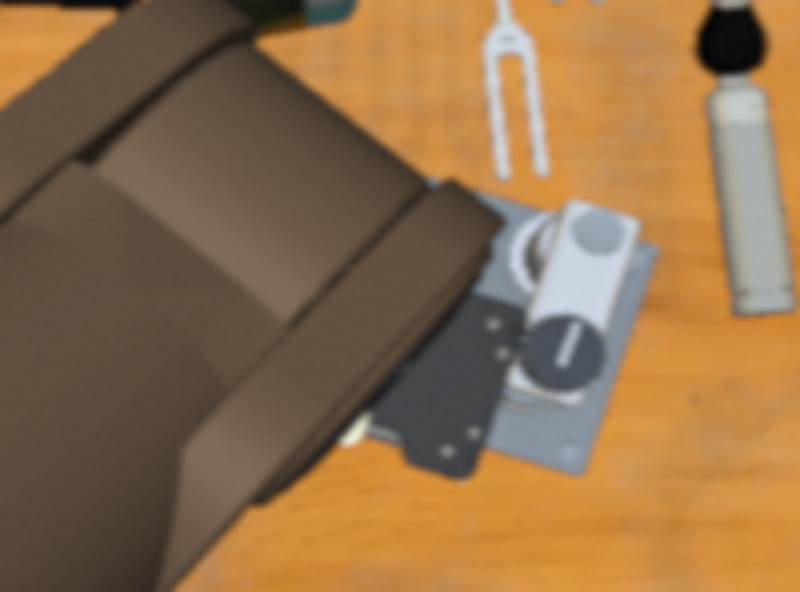

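The fingers are on the knob (about 5 N). The arm link passes near the bottle, so I'll check the scene camera before pushing on.

```bash
python3 - <<'E'
from h import *
p=arm.get_image("scene")
cv2.imwrite("pics/e.png",cv2.resize(p["frame"][100:340,200:500],None,fx=2.5,fy=2.5)[:,:,::-1])
E
```

```text
(no output)
```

View pics/e.png

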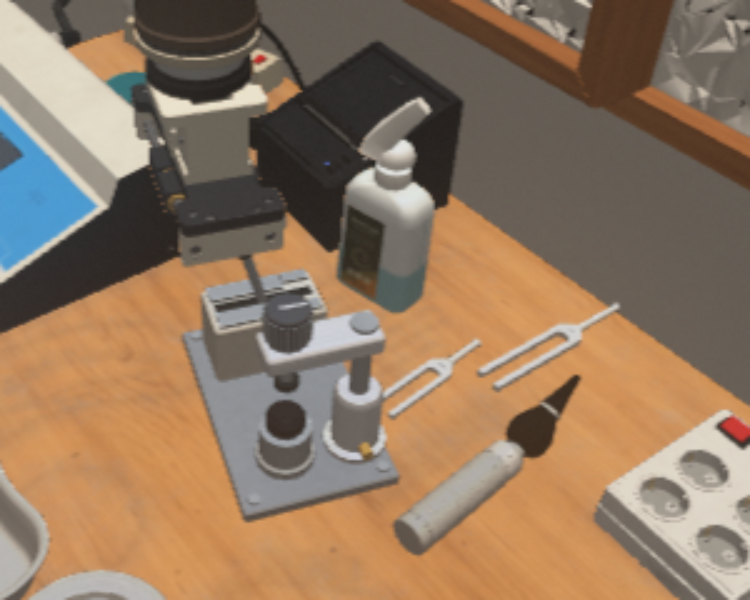

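There is plenty of clearance to the bottle (crop 385,240), so I'll push on.

Emit:
carry_out(
  claw=[0,0,0,0,0,0,0,0,0,0,0],
  delta_pos=[
    [-0.6,0,0],
    [-0.6,0,0],
    [-0.6,0,0],
    [-0.6,0,0],
    [-0.6,0,0],
    [-0.6,0,0],
    [-0.6,0,0],
    [-0.6,0,0],
    [-0.4,0,0],
    [0,0,0],
    [0,0,0],
  ],
  angular=[
    [0,0,0],
    [0,0,0],
    [0,0,0],
    [0,0,0],
    [0,0,0],
    [0,0,0],
    [0,0,0],
    [0,0,0],
    [0,0,0],
    [0,0,0],
    [0,0,0],
  ],
)

```text
clock: 7.7
position: [0.5623, -0.3226, 0.1376]
ee_rot: [0.514, 3.099, -0.0]
force: [-0.2, 0.5, -0.3]
width: 0.005
gripper_force: 0.0
```

```bash
python3 - <<'E'
from h import *
k=np.array([.526,-.308]);d=np.array([.946,-.324])
move([*(k+d*(.0705-.025)),.138],1.24)
p=arm.get_image("scene")
r=arm.place_of("lever_knob",p)
print([(round(x["conf"],2),atz(p,x["centre"],.145).round(4)) for x in r], "float expected",k+d*.0705)
E
```

```text
t 7.7 pos [ 0.5623 -0.3226  0.1376] z [ 0. -0. -1.] yawY 1.242 shift cm [-0.65  0.21 -0.04] turn 0.002 F [-0.2  0.5 -0.3] j [ 0.14  0.58  0.46  1.64 -0.29  0.99  1.94]
[(0.57, array([ 0.5957, -0.3282,  0.145 ]))] float expected [ 0.592693 -0.330842]
```

Emit:
carry_out(
  claw=[0,0,0,0,0,0,0,0],
  delta_pos=[
    [1.0,0,0],
    [1.5,0,0],
    [1.0,0,-3.0],
    [0,0,-4.0],
    [0,0,-4.0],
    [0,0,-4.0],
    [0,0,0],
    [0,0,0],
  ],
  angular=[
    [0,0,0],
    [0,0,0],
    [0,0,0],
    [0,0,0],
    [0,0,0],
    [0,0,0],
    [0,0,0],
    [0,0,0],
  ],
)

```text
clock: 8.6
position: [0.5287, -0.3112, 0.2884]
ee_rot: [0.514, 3.097, 0.0]
force: [0.7, -0.2, -1.1]
width: 0.004
gripper_force: 0.0
```

```bash
python3 - <<'E'
from h import *
P={n:arm.get_image(n) for n in("wrist","scene")}
for l,z in(("lever_knob",.145),("cap_grip",.165)):
    rs=[]
    for n,p in P.items():
        r=arm.place_of(l,p)
        if r: rs.append(ray(p,r[0]["centre"]));print(l,n,round(r[0]["conf"],2),atz(p,r[0]["centre"],z).round(4))
    if len(rs)>1:print(tri(rs).round(4))
move([.505,-.427,.25],1.24)
E
```

```text
lever_knob scene 0.59 [ 0.6018 -0.325   0.145 ]
cap_grip wrist 0.72 [ 0.503  -0.4256  0.165 ]
cap_grip scene 0.87 [ 0.5055 -0.4317  0.165 ]
[ 0.5057 -0.4285  0.1612]
t 8.9 pos [ 0.5285 -0.3108  0.2865] z [-0.002  0.001 -1.   ] yawY 1.242 shift cm [ -1.54 -11.75   3.65] turn 0.002 F [-0.7 -0.4  0.4] j [ 0.09  0.4   0.52  1.54 -0.2   1.26  1.88]
```

The lever stayed in float. Next is the cap.

Emit:
carry_out(
  claw=[5.2,5.2,5.2,5.2,5.2,5.2],
  delta_pos=[
    [-0.5,-4.0,0],
    [-0.5,-4.0,0],
    [-0.5,-3.8,0],
    [0,0,3.0],
    [0,0,0],
    [0,0,0],
  ],
  angular=[
    [0,0,0],
    [0,0,0],
    [0,0,0],
    [0,0,0],
    [0,0,0],
    [0,0,0],
  ],
)

```text
clock: 9.5
position: [0.5052, -0.4265, 0.257]
ee_rot: [-0.513, -3.098, -0.003]
force: [-0.6, -0.1, 0.4]
width: 0.473
gripper_force: 0.0
```

```bash
python3 - <<'E'
from h import *
P={n:arm.get_image(n) for n in("wrist","scene","top")}
rs=[]
for n,p in P.items():
    r=arm.place_of("cap_grip",p)
    if r: rs.append(ray(p,r[0]["centre"]));print(n,round(r[0]["conf"],2),atz(p,r[0]["centre"],.165).round(4))
if len(rs)>1:print(tri(rs).round(4))
save(P["wrist"],"f")
move([.505,-.428,.149],1.24);print(arm.observe()["width"])
E
```

```text
wrist 0.86 [ 0.5038 -0.4273  0.165 ]
scene 0.65 [ 0.5047 -0.4254  0.165 ]
[ 0.5033 -0.4271  0.1671]
t 9.8 pos [ 0.5058 -0.4273  0.2587] z [ 0.001 -0.001 -1.   ] yawY 1.243 shift cm [ 0.06 -0.09 10.97] turn 0.003 F [-0.1  0.3  0.3] j [ 0.29  0.5   0.53  1.46 -0.26  1.25  2.09]
0.5650011683740032
```

View pics/f.png

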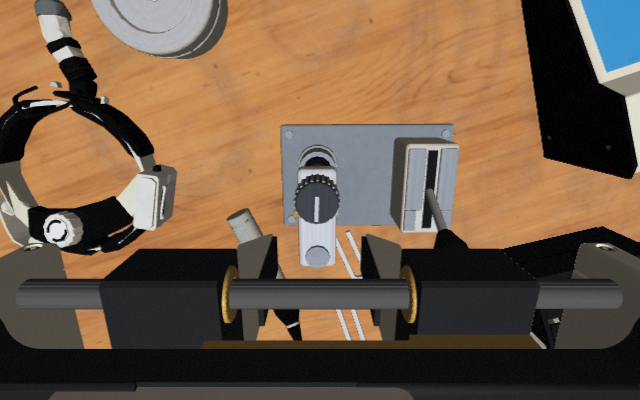

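The lever leans back into float. The cap (317,199) is centred between the fingers, so I'll descend and grip.

Emit:
carry_out(
  claw=[5.2,5.2,5.2,5.2,5.2,0,0,0,0,0,0,0,0],
  delta_pos=[
    [0.1,0,3.5],
    [0,0,3.5],
    [0,0,2.5],
    [0,0,1.3],
    [0,0,0],
    [0,0,0],
    [0,0,0],
    [0,0,0],
    [0,0,0],
    [0,0,0],
    [0,0,0],
    [0,0,0],
    [0,0,0],
  ],
  angular=[
    [0,0,0],
    [0,0,0],
    [0,0,0],
    [0,0,0],
    [0,0,0],
    [0,0,0],
    [0,0,0],
    [0,0,0],
    [0,0,0],
    [0,0,0],
    [0,0,0],
    [0,0,0],
    [0,0,0],
  ],
  force=45,
)

```text
clock: 11.1
position: [0.5046, -0.428, 0.1501]
ee_rot: [0.514, 3.098, -0.002]
force: [1.6, -2.6, 3.5]
width: 0.359
gripper_force: 45.0
```

Gripped: 33 mm opening, 45 N. Now push down.

Emit:
carry_out(
  claw=[0,0,0,0,0,0,0,0,0],
  delta_pos=[
    [0,0,0.5],
    [0,0,0.5],
    [0,0,0.5],
    [0,0,0.5],
    [0,0,0.4],
    [0,0,0.2],
    [0,0,0.1],
    [0,0,0],
    [0,0,0],
  ],
  angular=[
    [0,0,0],
    [0,0,0],
    [0,0,0],
    [0,0,0],
    [0,0,0],
    [0,0,0],
    [0,0,0],
    [0,0,0],
    [0,0,0],
  ],
)

```text
clock: 12.0
position: [0.505, -0.4282, 0.1258]
ee_rot: [0.514, 3.096, -0.001]
force: [-2.7, 3.2, 27.6]
width: 0.361
gripper_force: 45.0
```

Emit:
carry_out(
  claw=[0,0,0,0,0,0,0,0,0,0,0,0,0],
  delta_pos=[
    [0,0,-0.1],
    [0,0,0],
    [0,0,0],
    [0,0,0],
    [0,0,0],
    [0,0,0],
    [0,0,0],
    [0,0,0],
    [0,0,0],
    [0,0,0],
    [0,0,0],
    [0,0,0],
    [0,0,0],
  ],
  angular=[
    [0,0,0.13],
    [0,0,0.13],
    [0,0,0.13],
    [0,0,0.13],
    [0,0,0.13],
    [0,0,0.13],
    [0,0,0.13],
    [0,0,0.13],
    [0,0,0.13],
    [0,0,0.13],
    [0,0,0.13],
    [0,0,0],
    [0,0,0],
  ],
)

```text
clock: 13.3
position: [0.5032, -0.4291, 0.1259]
ee_rot: [2.421, 1.999, -0.002]
force: [-4.6, 0.7, 22.0]
width: 0.36
gripper_force: 45.0
```

```bash
python3 -c "
from h import *
move([.505,-.428,.125],1.24);print(arm.observe()['ft_torque'])"
```

```text
t 13.3 pos [ 0.5032 -0.4291  0.1259] z [ 0.    -0.002 -1.   ] yawY -0.19 shift cm [0.14 0.15 0.09] turn -1.43 F [-4.6  0.7 22. ] j [ 0.11  0.72  0.86  1.64 -0.6   1.07  0.96]
[ 0.03422524  1.26380469 -0.0960485 ]
```

Emit:
carry_out(
  claw=[0,0,0,0,0,0],
  delta_pos=[
    [0,0,0],
    [0,0,0],
    [0,0,0],
    [0,0,0],
    [0,0,0],
    [0,0,0],
  ],
  angular=[
    [0,0,0.13],
    [0,0,0.13],
    [0,0,0.13],
    [0,0,0.13],
    [0,0,0.13],
    [0,0,0.13],
  ],
)

```text
clock: 13.9
position: [0.5025, -0.4285, 0.1259]
ee_rot: [3.003, 0.922, -0.001]
force: [-6.6, 2.3, 22.2]
width: 0.357
gripper_force: 45.0
```

```bash
python3 - <<'E'
from h import *
move([.505,-.428,.125],1.24);print(arm.observe()['ft_torque'])
E
```

```text
t 13.9 pos [ 0.5025 -0.4285  0.1259] z [-0.    -0.001 -1.   ] yawY -0.975 shift cm [0.23 0.1  0.09] turn -2.215 F [-6.6  2.3 22.2] j [ 0.02  0.81  1.06  1.65 -0.76  1.15  0.3 ]
[0.65727949 1.83437484 0.01151343]
```

Emit:
carry_out(
  claw=[0,4.6,4.6,4.6,4.6,4.6,4.6,4.6,4.6,4.6,4.6,4.6],
  delta_pos=[
    [0,0,-0.1],
    [0,0,0],
    [0,0,0],
    [0,0,0],
    [0,0,0],
    [0,0,-1.5],
    [0,0,-3],
    [0,0,-3],
    [0,0,-3],
    [0,0,-3],
    [0,0,0],
    [0,0,0],
  ],
  angular=[
    [0,0,0],
    [0,0,0],
    [0,0,0],
    [0,0,0],
    [0,0,0],
    [0,0,0],
    [0,0,0],
    [0,0,0],
    [0,0,0],
    [0,0,0],
    [0,0,0],
    [0,0,0],
  ],
)

```text
clock: 15.1
position: [0.5042, -0.4277, 0.261]
ee_rot: [2.999, 0.932, 0.002]
force: [0.2, 0.0, 0.3]
width: 0.498
gripper_force: 0.0
```

```bash
python3 - <<'E'
from h import *
p=arm.get_image("wrist");s=arm.get_image("scene")
for n,q in(("w",p),("s",s)):
  for l in("cap_grip","lever_knob"):
    r=arm.place_of(l,q)
    if r: print(n,l,round(r[0]["conf"],2),atz(q,r[0]["centre"],.14).round(4))
rs=[ray(q,r[0]["centre"]) for q in(p,s) for r in[arm.place_of("cap_grip",q)] if r]
if len(rs)>1:print(tri(rs))
move([.505,-.428,.25])
# cap-top mark: rectify wrist view to world at z=.152 (head down), 0.15mm/px... 
c=np.array([.505,-.428])
def rect(q,z,h=.1):
    W=[[c[0]+a,c[1]+b,z] for a,b in((h,h),(h,-h),(-h,-h),(-h,h))]
    return cv2.warpPerspective(q["frame"],cv2.getPerspectiveTransform(np.float32([proj(q,w) for w in W]),np.float32([[0,0],[390,0],[390,390],[0,390]])),(390,390))
cv2.imwrite("pics/g.png",np.hstack([rect(p,.152),cv2.resize(s["frame"][170:320,240:390],(390,390))])[:,:,::-1])
E
```

```text
w cap_grip 0.7 [ 0.503  -0.4243  0.14  ]
w lever_knob 0.95 [ 0.5994 -0.3299  0.14  ]
s cap_grip 0.88 [ 0.5071 -0.4277  0.14  ]
s lever_knob 0.62 [ 0.5978 -0.3316  0.14  ]
[ 0.50505624 -0.42598581  0.14031872]
t 15.5 pos [ 0.5041 -0.4272  0.2592] z [-0.001  0.    -1.   ] yawY -0.968 shift cm [0.03 0.12 0.92] turn None F [-0.7 -0.3 -0.4] j [-0.01  0.69  1.16  1.49 -0.64  1.38  0.21]
```

View pics/g.png

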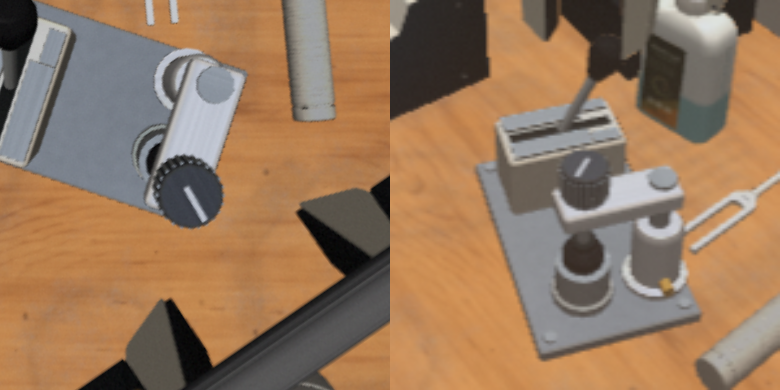

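The lever is in float, with the knob at (0.599,-0.330). The cap grip triangulates to 0.140 m, so the head is down. The cap's white mark has turned about 2.2 rad clockwise, matching the commanded turn, so the spindle is tight and the clutch has clicked. The gripper is clear, and I'm handing in.

```bash
python3 -c "
from cell import arm
print(arm.sign_off())"
```

```text
the job is handed in; nothing more can be done
None
```

The job is handed in: camera checks showed the lever in float, the head fully down and the cap turned about 2.2 rad clockwise (past tight and at least one click), and I saw no contact with the bottle or fork; the hand-in returned no verdict.

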